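Draw the deep sample tray onto the bench mat

TASK

Two steel trays stand in a row with a tip box on the laboratory bench. Hook a finger behind the far rim of the deeper one and draw it towards the robot, sliding on the bench and never lifted, until it stands wholly on the dark mat and about square to it. The jar in it must stay upright, and the shallow tray must stay where it is.

Things in the scene. Friction and masses are not known exactly. Their poses are not given: they have to be found in the camera images.
- deep_tray: Deeper of two open steel trays, loose, 0.5 to 0.75 kg loaded. 60 mm high, 3 mm walls 130 (x) by 140 (y) mm outside; the rim on top (4 mm thick) sticks out 8 mm all round: 146 by 156 mm. Origin: centre of underside. z up, x away from the robot (within 8 degrees), far rim edge at x = +73 mm. Holds a loose jar and dish, under 65 mm high. Bench clear 50 mm beyond its far rim.
- shallow_tray: The other steel tray, same outline and rim but only 25 mm high, with a similar jar in it. The two trays and a grey pipette-tip box (120 by 85 mm, 51 mm high, fixed) stand in a row across the bench, in any order, at least 15 mm apart. Origin: centre of its underside; x points away from the robot, z up. To be left alone.
- mat: Dark rubber mat let into the bench, flush with it (nothing to climb), nearer the robot than the trays and straight in front of them: 180 mm deep (x, away from the robot) by 720 mm wide (y). Origin: its centre, at bench height; fixed, its axes parallel to the robot's.
- jar: Amber glass jar with a white cap standing loose in the deep tray, 48 mm diameter, 58 mm high, about 0.1 kg. Origin: centre of its underside; z up along its axis.
Not all that is in view belongs to the job. Leave any red look-alike of the jar alone.

How it is judged:
By the outcome, as a careful person would: the job done as asked, in the order asked, and still so for the second after the job is handed in, with the robot touching nothing.
It also fails if it takes over 35 s, if anything falls off the work surface, if the arm or the gripper's body presses on something with over 40 N, if the wrist force passes 120 N, or if a joint passes its speed limit or range.

ROBOT

A 6-joint arm with a two-finger parallel gripper is mounted at the origin on the work surface. World frame = base frame: x ahead of the robot, y to its left, z up, the work surface at z = 0. Lengths are in m, angles in degrees, forces in N, time in s.
With the tool pointing down it reaches from about 0.3 to 0.75 m from the base axis. Payload 8.5 kg.
Tool frame: the origin (TCP) lies at the very end of the fingers, on their centre line; the grasp point (between the pads) lies 19 mm behind it; x points along the fingers, y is the direction in which the jaws open and shut, and the axes are right-handed (so a half turn about x gives the same grasp; the last joint's range is limited). The gripper opens to 85 mm and grips with 20 to 120 N. Pads are 22 mm wide; open, the fingers measure 114 mm over their backs; the gripper's body (76 mm by 85 mm) begins 54 mm behind the grasp point. The pads swing forward as they close: fully open they stand 13 mm farther back than shut.
Start: joints at [-12.336, 21.807, 74.336, -0, 83.858, -12.336], TCP at [0.55, 0, 0.231] pointing down, gripper open.
Joint ranges: [-178.18, 178.18], [-50.72, 133.34], [12.68, 142.11], [-81.47, 261.47], [9.98, 163.14], [-165.26, 165.26]. Speed limits (degrees/s): [136.94, 136.94, 180, 180, 180, 180].

INTERFACE

Orientations are given as a 3x3 rotation matrix whose columns are the frame's x, y, z axes.
In Python, from rig import sensors, cams, env gives the robot as it stands.
- The arm moves only by the shell command python3 -m crank 'ROWS' [FORCE]. ROWS is a JSON object of lists of equal length, an entry for each row: "hand": the closure in counts, from 0 (fully open) to 255 (shut); "translation": the shift along the tool's x, y, z in m, a list of three; "dr": the turn, a rotation vector about the tool's x, y, z in rad, a list of three. A call has 1 to 5 rows; each row is the pose to reach, as a shift and turn from the pose commanded when the call began, along the tool's axes at that moment; what a row does not reach only later rows make up. A row lasts 1/10 s, in which the tool goes at most 50 mm and 8.59 degrees, less where a joint would pass 70% of its speed; a pose out of reach is approached as far as the arm can. A call with a gripper value outside its range is refused whole. The fingers move at their own pace and stop on an object; FORCE is the grip in N (left out, the last holds). Time passes only in rows, so rows that repeat a pose let the fingers close. It gives the time, the measured TCP pose, the force and the opening at its end, in the units of the state.
- sensors.observe(): the state, without advancing time (a new reading comes with each control period).
- cams.get_image(name): name is "scene" or "side" or "wrist"; returns (picture, depth): 384x512x3 uint8, blue, green, red; 384x512 float32, m along the optical axis (not along the pixel's ray), 0 where there is no reading.
- cams.calibration(name): a dict with "vertical_fov" (degrees; the focal length in pixels is half the picture's height over the tangent of half this angle, whatever the lens; pixels are square), "cx", "cy" (the principal point, pixels), "extrinsics" (4x4, takes a point from camera to world coordinates). Camera axes: x right, y down, z forward; pixel columns grow to the right and rows downward; lengths in m; the calibration is good to about 2 mm. A picture is of the moment at which its call begins: read the wrist's pose just before it. calibration takes no time and is no camera call; for the wrist camera it gives the pose at the moment of the call.
- env.close_job(): hands the job in, once; it reports no verdict.
The state is a dict: "time_s": time; "q": joint angles; "qvel": joint speeds; "joint_efforts": joint torques, N m; "position": TCP position; "tool_rot": TCP orientation; "ft_force": force on the tool from outside, world axes, zero at the start; "wrist_torque": the same for the moment, N m; "grip_width": finger opening in m.
Only numpy, scipy, OpenCV 4.12 (cv2) and the standard library are available. Lean on these libraries where they do the work, as an engineer would, in place of code of your own. Each camera call takes 0.05 s, during which the arm holds its last target. There are 200 camera calls.

## Working session

There is one attempt and no reset: what is moved stays moved. The work goes in short steps, Python scripts to look and compute and a shell command to move; the robot and the scene stay as the last step left them, time stands still between calls to the robot, and variables do not carry over. Pictures are saved under pics/ and viewed, about 8 in all and at most 12, crops included, and the job is handed in when it is done.

```bash
mkdir -p pics; cat > h.py <<'E'
import numpy as np, cv2
from rig import sensors, cams, env
def grab(name):
    c=cams.calibration(name); im,d=cams.get_image(name); return im,d,c
def points(d,c):
    h,w=d.shape; f=h/2/np.tan(np.radians(c["vertical_fov"]/2))
    v,u=np.mgrid[:h,:w]; P=np.stack([(u-c["cx"])/f*d,(v-c["cy"])/f*d,d],-1)
    T=np.array(c["extrinsics"]); W=P@T[:3,:3].T+T[:3,3]; W[d<=0]=np.nan; return W
E
python3 - <<'E'
from h import *
s=sensors.observe();print(s["time_s"],s["position"],np.round(s["tool_rot"],3).tolist(),s["ft_force"],s["grip_width"])
for n in("scene","side"):
    im,d,c=grab(n);cv2.imwrite(f"pics/{n}0.png",im);np.savez(f"{n}0.npz",im=im,d=d,W=points(d,c));print(n,c)
E
```

```text
0.0 [5.49699770e-01 6.79450347e-05 2.30677248e-01] [[-0.002, 1.0, -0.0], [0.0, -0.0, -1.0], [-1.0, -0.002, -0.0]] [-0.49726554  0.59391167 -0.38006739] 0.08519295818975435
scene {'vertical_fov': 49.89007371092676, 'cx': 262.1460059843883, 'cy': 190.47449373267236, 'extrinsics': array([[-0.6562456 ,  0.41632567, -0.62929695,  1.1234481 ],
       [ 0.75447474,  0.35048173, -0.55491479,  0.61603309],
       [-0.01046819, -0.83894904, -0.5441093 ,  0.57730818],
       [ 0.        ,  0.        ,  0.        ,  1.        ]])}
side {'vertical_fov': 49.08589892624426, 'cx': 258.7616352732469, 'cy': 200.19628187403552, 'extrinsics': array([[ 0.96438891, -0.16798126,  0.20429473,  0.32584819],
       [-0.26356244, -0.54578474,  0.79539541, -0.62562055],
       [-0.02211058, -0.82091493, -0.5706223 ,  0.50622398],
       [ 0.        ,  0.        ,  0.        ,  1.        ]])}
```

View pics/scene0.png

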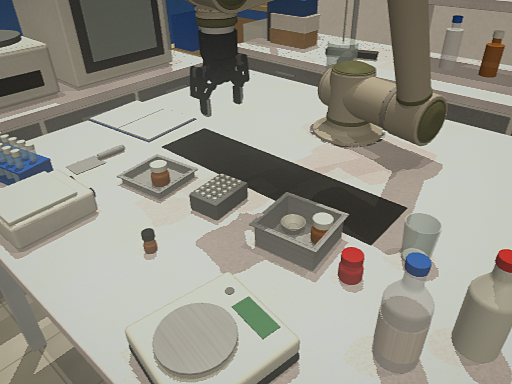

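View pics/side0.png

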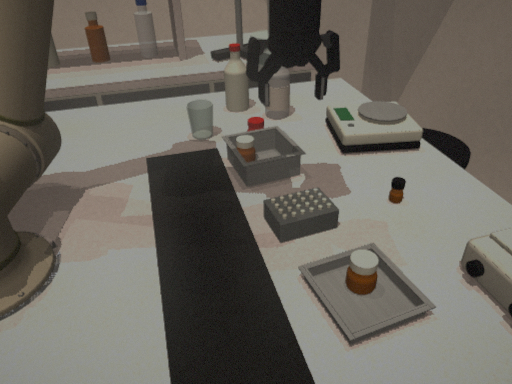

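The candidates for the deep tray are the walled tray at scene (298,228) / side (263,155) and the flat one at scene (158,175) / side (365,287). The first is clearly deeper. It holds a jar and a dish, and the red look-alike stands beside it at scene (351,266). I'll measure both trays and the mat, and check in an enlarged crop.

```bash
python3 - <<'E'
from h import *
for n,seed,sh in(("scene",(298,228),(158,175)),("side",(263,155),(365,287))):
    z=np.load(f"{n}0.npz");W=z["W"];im=z["im"]
    c=np.nanmedian(W[seed[1]-12:seed[1]+12,seed[0]-12:seed[0]+12].reshape(-1,3),0)
    near=np.hypot(W[...,0]-c[0],W[...,1]-c[1])<0.17
    g=W[near];print(n,"c",c,"hist z",np.histogram(g[:,2],np.arange(-.01,.08,.005))[0])
    hsv=cv2.cvtColor(im,cv2.COLOR_BGR2HSV)
    m=(near&(W[...,2]>.053)&(W[...,2]<.066)&(hsv[...,1]<60)).astype(np.uint8)
    k,l,st,_=cv2.connectedComponentsWithStats(m); 
    for i in np.argsort(-st[1:,4])[:3]+1:
        p=W[l==i]; print(st[i], np.median(p[:,2]),cv2.minAreaRect((p[:,:2]*1000).astype(np.float32)),p.min(0),p.max(0))
    p=W[m>0];print("all",cv2.minAreaRect((p[:,:2]*1000).astype(np.float32)))
    c2=W[sh[1],sh[0]]
    m2=((np.hypot(W[...,0]-c2[0],W[...,1]-c2[1])<.13)&(W[...,2]>.019)&(W[...,2]<.031)&(hsv[...,1]<60)).astype(np.uint8)
    k,l,st,_=cv2.connectedComponentsWithStats(m2);i=np.argmax(st[1:,4])+1;p=W[l==i];print("shallow",st[i],cv2.minAreaRect((p[:,:2]*1000).astype(np.float32)))
    dark=((im.max(2)<60)&(abs(W[...,2])<.01)).astype(np.uint8)
    k,l,st,_=cv2.connectedComponentsWithStats(dark);i=np.argmax(st[1:,4])+1;p=W[l==i];print("mat",p[:,2].mean(),np.percentile(p,[.5,99.5],axis=0)[:,:2].tolist(),cv2.minAreaRect((p[:,:2]*1000).astype(np.float32)))
    red=(((hsv[...,0]<5)|(hsv[...,0]>174))&(hsv[...,1]>170)&(W[...,2]>0.01)&(W[...,2]<.08)&near);print("red",np.nanmean(W[red],0),red.sum())
    # obstacles beyond far rim
    o=(W[...,2]>.01)&(W[...,0]>c[0]+.085)&(W[...,0]<c[0]+.2)&(abs(W[...,1]-c[1])<.12);q=W[o]
    print("beyond",len(q),q.min(0) if len(q) else"",q.max(0) if len(q) else "")
    x,y=seed;cv2.imwrite(f"pics/{n}crop.png",cv2.resize(im[y-60:y+70,x-90:x+90],None,fx=2.2,fy=2.2,interpolation=cv2.INTER_CUBIC))
a=[cv2.imread(f"pics/{n}crop.png") for n in("scene","side")];cv2.imwrite("pics/crop1.png",np.hstack(a))
E
```

```text
scene c [0.52826583 0.19717021 0.00802279] hist z [   0 2510 4475  268  329  365  321  288  311  296  288  241  198  867
  667    0    0]
[ 249  192  100   61 1463] 0.05985543377845959 ((555.0989379882812, 217.88003540039062), (150.47625732421875, 157.5891876220703), 6.06257438659668) [0.4742772  0.1347427  0.05301876] [0.6365813  0.30311613 0.06325971]
[361 250   1   1   1] 0.058270858701427564 ((558.678466796875, 364.3755187988281), (0.0, 0.0), 0.0) [0.55867849 0.36437551 0.05827086] [0.55867849 0.36437551 0.05827086]
all ((551.3628540039062, 250.8321533203125), (150.36915588378906, 224.12400817871094), 6.279374122619629)
shallow [117 156  82  38 634] ((594.9552001953125, -219.73135375976562), (147.8365478515625, 159.75289916992188), 7.531085968017578)
mat 0.0011533040893093396 [[0.2913152294011705, -0.21188759056432271], [0.46870327465688744, 0.34167034477430047]] ((379.7604675292969, 18.57489013671875), (182.87615966796875, 648.3688354492188), 0.08184194564819336)
red [0.57781506 0.34972551 0.05694468] 143
beyond 1181 [0.61327243 0.14610766 0.01004117] [0.6365813  0.30287904 0.06
[... 414 characters left out ...]
523438, 358.94244384765625), (0.0, 0.0), 0.0) [0.5530341  0.35894245 0.0546058 ] [0.5530341  0.35894245 0.0546058 ]
all ((548.1707763671875, 246.21347045898438), (146.76930236816406, 222.8651885986328), 6.568724155426025)
shallow [ 298  243  138   98 2369] ((590.925048828125, -223.07437133789062), (147.25064086914062, 157.49179077148438), 7.464163303375244)
mat 0.0007084881722913952 [[0.2884415197150133, -0.33091991687601185], [0.4649360985871994, 0.33173397464755083]] ((377.13800048828125, 1.623809814453125), (179.86412048339844, 686.4403076171875), 0.009820237755775452)
red [0.57454952 0.35235838 0.05636534] 80
beyond 68 [0.75297593 0.20599637 0.01042008] [0.75679832 0.23036035 0.05580005]
```

View pics/crop1.png

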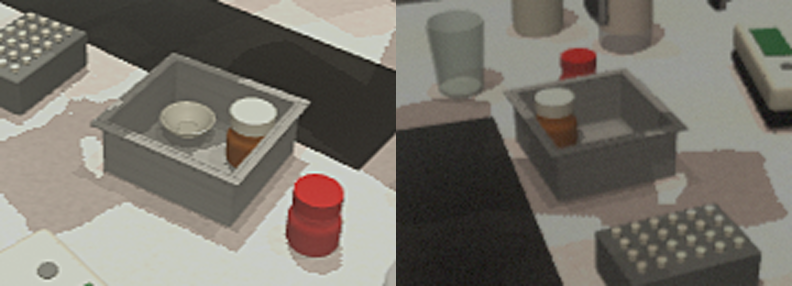

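The enlarged crop confirms it: the deep tray, with the dish and amber jar, has its rim at z≈0.059. Its centre is about (0.5535, 0.216) with yaw about +6.2°. The red look-alike stands outside it. The mat covers x 0.289–0.467.

The plan is to keep the jaws open, set them along the far rim so both fingers hook behind it, and pull while turning the tray square. First I go above the gap behind the rim.

```bash
python3 -m crank '{"hand":[0,0,0,0,0],"translation":[[0,0.020,-0.045],[0,0.040,-0.090],[0,0.060,-0.135],[0,0.080,-0.180],[0,0.101,-0.2265]],"dr":[[0.145,0,0],[0.29,0,0],[0.435,0,0],[0.58,0,0],[0.731,0,0]]}'
python3 -m crank '{"hand":[0,0,0,0,0],"translation":[[0,0,0],[0,0,0],[0,0,0],[0,0,0],[0,0,0]],"dr":[[0.145,0,0],[0.29,0,0],[0.435,0,0],[0.58,0,0],[0.731,0,0]]}'
python3 -m crank '{"hand":[0,0,0],"translation":[[0.03,0,0],[0.06,0,0],[0.06,0,0]],"dr":[[0,0,0],[0,0,0],[0,0,0]]}'
python3 - <<'E'
from h import *
s=sensors.observe();print(s["time_s"],s["position"],np.round(s["tool_rot"],3).tolist(),s["q"],s["ft_force"])
im,d,c=grab("side");cv2.imwrite("pics/side1.png",im)
im2,d,c=grab("wrist");cv2.imwrite("pics/both1.png",cv2.resize(np.hstack([im,im2]),(800,300)))
W=points(d,c);np.savez("wrist1.npz",im=im2,W=W)
m=(W[...,2]>.05)&(W[...,2]<.067)&(W[...,0]>.45)&(W[...,0]<.66);k,l,st,_=cv2.connectedComponentsWithStats(m.astype(np.uint8))
i=np.argmax(st[1:,4])+1;p=W[l==i];print(st[i],np.median(p[:,2]),cv2.minAreaRect((p[:,:2]*1000).astype(np.float32)))
E
```

```text
time_s: 0.6
position: [0.6488, 0.2228, 0.231]
tool_rot: [[-0.001, 0.745, -0.667], [-0.0, -0.667, -0.745], [-1.0, -0.0, 0.001]]
ft_force: [1.1, -0.7, 0.4]
grip_width: 0.0855
time_s: 1.1
position: [0.6483, 0.2209, 0.2307]
tool_rot: [[-0.001, 0.111, -0.994], [-0.0, -0.994, -0.111], [-1.0, 0.0, 0.001]]
ft_force: [0.2, -0.1, 0.2]
grip_width: 0.0858
time_s: 1.4
position: [0.6466, 0.2205, 0.1666]
tool_rot: [[-0.009, 0.117, -0.993], [-0.001, -0.993, -0.117], [-1.0, 0.0, 0.009]]
ft_force: [0.3, 0.0, 0.7]
grip_width: 0.0858
1.4 [0.64659721 0.22054323 0.16662362] [[-0.009, 0.117, -0.993], [-0.001, -0.993, -0.117], [-1.0, 0.0, 0.009]] [ 8.93060457e+00  3.82812756e+01  5.57822188e+01 -1.54073880e-03
  8.64637761e+01  9.22021159e+01] [0.25378432 0.01965543 0.67526045]
[ 147  213  198  149 6758] 0.05812051154949416 ((556.7911376953125, 216.4984893798828), (140.50059509277344, 156.4232940673828), 6.1598896980285645)
```

View pics/both1.png

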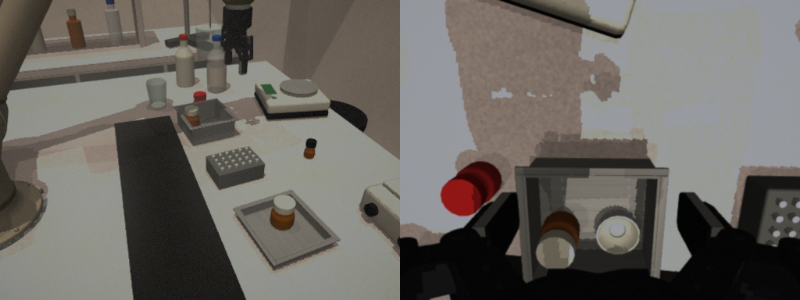

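The side view shows the gripper behind the deep tray. The wrist view has the rim at about (525–665, 170) with the jar and dish inside, and the bench beyond it clear to the balance at (560, 20). The wrist measurement agrees: rim z 0.058, yaw 6.2°, far edge x≈0.627. I'll back off 10 mm more and go down.

```bash
python3 -m crank '{"hand":[0,0,0,0],"translation":[[0.01,0.003,-0.010],[0.04,0.003,-0.010],[0.065,0.003,-0.010],[0.075,0.003,-0.010]],"dr":[[0,0,0],[0,0,0],[0,0,0],[0,0,0]]}'
python3 -m crank '{"hand":[0,0,0,0,0],"translation":[[0.015,0,0],[0.030,0,0],[0.045,0,0],[0.065,0,0],[0.065,0,0]],"dr":[[0,0,0],[0,0,0],[0,0,0],[0,0,0],[0,0,0]]}'
python3 - <<'E'
from h import *
im,d,c=grab("side");im2,d2,c2=grab("scene")
a=cv2.resize(im[60:220,160:360],(400,320),interpolation=2);b=cv2.resize(im2[130:290,200:400],(400,320),interpolation=2)
cv2.imwrite("pics/both2.png",np.hstack([a,b]))
E
```

```text
time_s: 1.9
position: [0.6588, 0.2188, 0.0944]
tool_rot: [[-0.002, 0.117, -0.993], [-0.0, -0.993, -0.117], [-1.0, 0.0, 0.002]]
ft_force: [-0.0, 0.2, 0.1]
grip_width: 0.0857
time_s: 2.4
position: [0.658, 0.2189, 0.0291]
tool_rot: [[-0.004, 0.117, -0.993], [-0.001, -0.993, -0.117], [-1.0, 0.0, 0.004]]
ft_force: [-0.4, 0.8, 0.6]
grip_width: 0.085
```

View pics/both2.png

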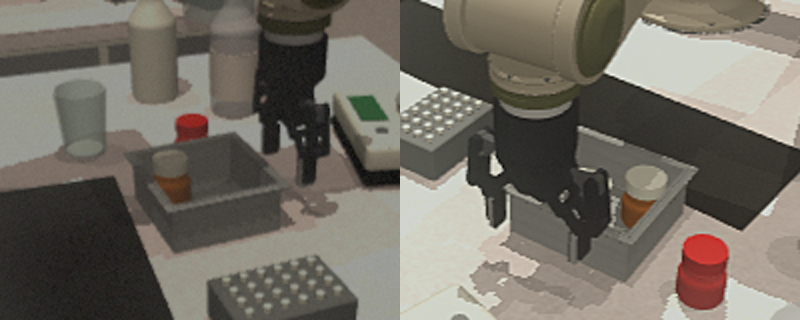

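The side view, at about (285,150) in the crop, and the scene view both show the two fingers behind the far rim with the tips below rim height. Nothing is being touched. Now I go a little lower and make gentle contact.

```bash
python3 -m crank '{"hand":[0,0,0,0,0],"translation":[[0.007,0,0],[0.007,-0.0008,0.007],[0.007,-0.0016,0.014],[0.007,-0.0025,0.021],[0.007,-0.0033,0.028]],"dr":[[0,0,0],[0,0,0],[0,0,0],[0,0,0],[0,0,0]]}'
python3 -m crank '{"hand":[0,0,0,0,0],"translation":[[0,-0.0008,0.007],[0,-0.0016,0.014],[0,-0.0025,0.021],[0,-0.0033,0.028],[0,-0.0041,0.035]],"dr":[[0,0,0],[0.005,0,0],[0.01,0,0],[0.018,0,0],[0.025,0,0]]}'
python3 - <<'E'
from h import *
s=sensors.observe();print(s["ft_force"],s["wrist_torque"],s["position"])
im,d,c=grab("side");im2,d2,c2=grab("scene")
for n,i,W in(("side",im,points(d,c)),("scene",im2,points(d2,c2))):
    m=(W[...,2]>.053)&(W[...,2]<.066)&(abs(W[...,1]-.216)<.095)&(W[...,0]>.38)&(W[...,0]<.6)&(i.max(2)>70)&(cv2.cvtColor(i,cv2.COLOR_BGR2HSV)[...,1]<60)
    k,l,st,_=cv2.connectedComponentsWithStats(m.astype(np.uint8));j=np.argmax(st[1:,4])+1;p=W[l==j]
    print(n,cv2.minAreaRect((p[:,:2]*1000).astype(np.float32)),p.min(0))
a=cv2.resize(im[60:220,140:340],(400,320),interpolation=2);b=cv2.resize(im2[130:290,200:400],(400,320),interpolation=2)
cv2.imwrite("pics/both3.png",np.hstack([a,b]))
E
```

```text
time_s: 3.0
position: [0.6304, 0.2192, 0.0248]
tool_rot: [[0.002, 0.117, -0.993], [0.0, -0.993, -0.117], [-1.0, 0.0, -0.002]]
ft_force: [3.2, 0.3, -0.2]
grip_width: 0.0854
time_s: 3.5
position: [0.5952, 0.219, 0.0247]
tool_rot: [[0.001, 0.092, -0.996], [0.0, -0.996, -0.092], [-1.0, -0.0, -0.001]]
ft_force: [5.2, -0.9, 3.3]
grip_width: 0.0853
[ 5.15109758 -0.9274154   3.32303039] [-0.0259418  -0.6092101   0.01706494] [0.59522402 0.21904413 0.02472418]
side ((513.1985473632812, 174.57333374023438), (150.56248474121094, 76.12019348144531), 3.818511962890625) [0.4359869  0.13229978 0.05348096]
scene ((510.56689453125, 236.82632446289062), (151.54676818847656, 123.0355453491211), 5.619826316833496) [0.4309175  0.16852474 0.05301684]
```

View pics/both3.png

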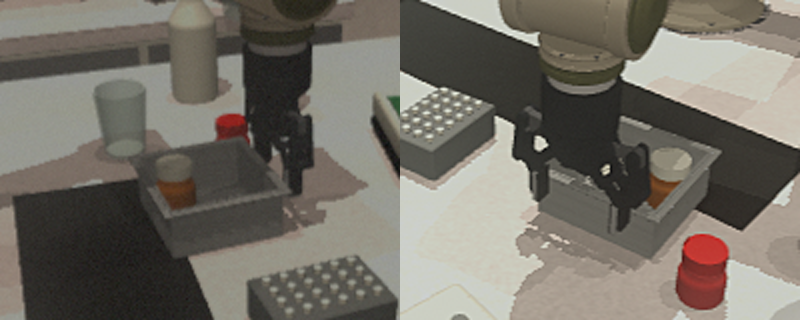

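Contact is good: the tray slides at about 5 N, flat, with the jar upright. I continue the pull and turn it out.

```bash
python3 -m crank '{"hand":[0,0,0,0,0],"translation":[[0,-0.0008,0.009],[0,-0.0016,0.018],[0,-0.0025,0.027],[0,-0.0033,0.036],[0,-0.0041,0.045]],"dr":[[0.01,0,0],[0.02,0,0],[0.03,0,0],[0.04,0,0],[0.05,0,0]]}'
python3 -m crank '{"hand":[0,0,0,0,0],"translation":[[0,-0.0004,0.009],[0,-0.0008,0.018],[0,-0.0012,0.027],[0,-0.0016,0.036],[0,-0.002,0.045]],"dr":[[0.01,0,0],[0.02,0,0],[0.03,0,0],[0.04,0,0],[0.045,0,0]]}'
python3 -m crank '{"hand":[0,0,0,0,0],"translation":[[0,0,0.008],[0,0,0.015],[0,0,0.021],[0,0,0.026],[0,0,0.030]],"dr":[[0,0,0],[0,0,0],[0,0,0],[0,0,0],[0,0,0]]}'
cat > m.py <<'E'
from h import *
import sys
ims=[]
for n in("side","scene"):
    i,d,c=grab(n);W=points(d,c);ims.append(i)
    hs=cv2.cvtColor(i,cv2.COLOR_BGR2HSV)
    m=(W[...,2]>.053)&(W[...,2]<.066)&(abs(W[...,1]-.216)<.105)&(W[...,0]>.25)&(W[...,0]<.6)&(i.max(2)>70)&(hs[...,1]<60)
    k,l,st,_=cv2.connectedComponentsWithStats(m.astype(np.uint8));j=np.argmax(st[1:,4])+1;p=W[l==j]
    print(n,cv2.minAreaRect((p[:,:2]*1000).astype(np.float32)),p.min(0),p.max(0),np.median(p[:,2]))
    b=(hs[...,0]<20)&(hs[...,1]>110)&(abs(W[...,1]-.216)<.08)&(abs(W[...,0]-.378)<.08)
    print("amber",b.sum(),W[b].min(0),W[b].max(0))
a=cv2.resize(ims[0][80:260,100:325],(400,320),interpolation=2);b=cv2.resize(ims[1][100:280,210:435],(400,320),interpolation=2)
cv2.imwrite(sys.argv[1],np.hstack([a,b]))
E
python3 m.py pics/both4.png
```

```text
time_s: 4.1
position: [0.5491, 0.219, 0.0243]
tool_rot: [[-0.0, 0.042, -0.999], [-0.0, -0.999, -0.042], [-1.0, 0.0, 0.0]]
ft_force: [3.0, -0.3, 0.4]
grip_width: 0.0855
time_s: 4.6
position: [0.5042, 0.2191, 0.0242]
tool_rot: [[-0.0, -0.003, -1.0], [0.0, -1.0, 0.003], [-1.0, -0.0, 0.0]]
ft_force: [2.6, 0.9, -0.7]
grip_width: 0.0855
time_s: 5.1
position: [0.4747, 0.2191, 0.0243]
tool_rot: [[-0.0, -0.002, -1.0], [-0.0, -1.0, 0.002], [-1.0, 0.0, 0.0]]
ft_force: [2.5, -0.0, -0.7]
grip_width: 0.0854
side ((389.1128845214844, 224.9898681640625), (148.51841735839844, 159.71029663085938), 0.30584681034088135) [0.31512607 0.14512711 0.05302162] [0.46367113 0.3051952  0.06417341] 0.05899630115886695
amber 237 [0.33819026 0.23822435 0.01035857] [0.38334355 0.2642997  0.04461884]
scene ((392.22698974609375, 241.83645629882812), (129.26025390625, 149.30499267578125), 89.83758544921875) [0.31744452 0.17741179 0.05306312] [0.46697516 0.3065325  0.06299975] 0.0599791320761629
amber 104 [0.37454428 0.24817709 0.00749698] [0.3895793  0.28223861 0.04453695]
```

View pics/both4.png

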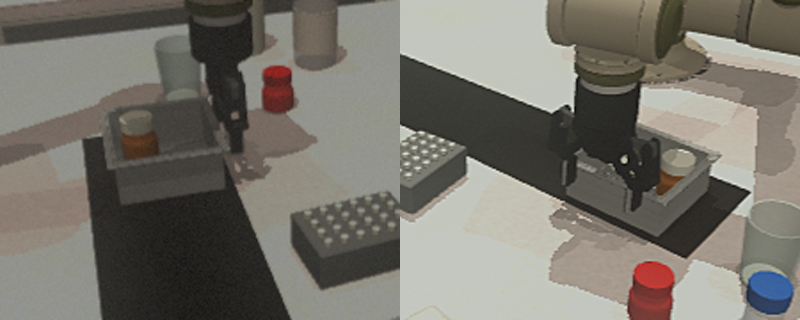

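The tray is square (0.3°) with the jar upright. Compared with the mat in the same cameras (377 and 380 mm), its centre (389 and 392 mm) is 12 mm short. I pull 12 mm more, then back off and raise the arm.

```bash
python3 -m crank '{"hand":[0,0,0,0,0],"translation":[[0,0,0.004],[0,0,0.008],[0,0,0.011],[0,0,0.012],[0,0,0.012]],"dr":[[0,0,0],[0,0,0],[0,0,0],[0,0,0],[0,0,0]]}'
python3 -m crank '{"hand":[0,0,0,0,0],"translation":[[0,0,-0.005],[0,0,-0.015],[0,0,-0.022],[0,0,-0.022],[0,0,-0.022]],"dr":[[0,0,0],[0,0,0],[0,0,0],[0,0,0],[0,0,0]]}'
python3 -m crank '{"hand":[0,0,0,0,0],"translation":[[-0.03,0,0],[-0.07,0,0],[-0.11,0,0],[-0.15,0,0],[-0.18,0,0]],"dr":[[0,0,0],[0,0,0],[0,0,0],[0,0,0],[0,0,0]]}'
python3 -m crank '{"hand":[0,0,0,0],"translation":[[0,0.03,-0.03],[0,0.07,-0.06],[0,0.11,-0.08],[0,0.11,-0.08]],"dr":[[0,0,0],[0,0,0],[0,0,0],[0,0,0]]}'
python3 m.py pics/both5.png
```

```text
time_s: 5.7
position: [0.4627, 0.2192, 0.0243]
tool_rot: [[-0.001, -0.002, -1.0], [-0.0, -1.0, 0.002], [-1.0, 0.0, 0.001]]
ft_force: [1.0, 0.9, -0.2]
grip_width: 0.0853
time_s: 6.2
position: [0.4851, 0.219, 0.0241]
tool_rot: [[-0.0, -0.003, -1.0], [-0.0, -1.0, 0.003], [-1.0, 0.0, 0.0]]
ft_force: [-0.8, 1.0, 0.0]
grip_width: 0.0854
time_s: 6.7
position: [0.4849, 0.2192, 0.2068]
tool_rot: [[0.002, -0.002, -1.0], [0.0, -1.0, 0.002], [-1.0, -0.0, -0.002]]
ft_force: [0.0, 0.6, -0.6]
grip_width: 0.0856
time_s: 7.1
position: [0.5665, 0.1047, 0.2036]
tool_rot: [[-0.0, -0.007, -1.0], [-0.001, -1.0, 0.007], [-1.0, 0.001, 0.0]]
ft_force: [-0.6, 0.0, 0.3]
grip_width: 0.0855
side ((375.8973388671875, 223.92723083496094), (145.6985626220703, 161.2736053466797), 0.15603560209274292) [0.30287608 0.14339149 0.05308215] [0.44869828 0.30473137 0.06217093] 0.058952093949550644
amber 218 [0.32615507 0.23938156 0.00989735] [0.37065822 0.26341847 0.04508734]
scene ((378.82366943359375, 227.88824462890625), (157.5861053466797, 150.25942993164062), 89.43885040283203) [0.3038737  0.14844966 0.05300084] [0.45420543 0.30660987 0.06380315] 0.05974949331963958
amber 114 [0.31803227 0.22610423 0.00418802] [0.3774226  0.28248905 0.044138  ]
```

View pics/both5.png

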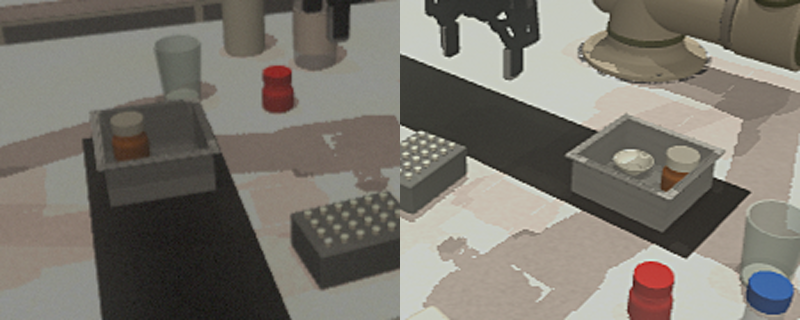

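The tray stands clear on the mat within about 1 mm of centre in x, square, with the jar upright. I check the shallow tray and hand in.

```bash
python3 - <<'E'
from h import *
i,d,c=grab("side");W=points(d,c);hs=cv2.cvtColor(i,cv2.COLOR_BGR2HSV)
c2=np.load("side0.npz")["W"][287,365]
m=(np.hypot(W[...,0]-c2[0],W[...,1]-c2[1])<.13)&(W[...,2]>.019)&(W[...,2]<.031)&(hs[...,1]<60)
k,l,st,_=cv2.connectedComponentsWithStats(m.astype(np.uint8));j=np.argmax(st[1:,4])+1;print(cv2.minAreaRect((W[l==j][:,:2]*1000).astype(np.float32)))
print(sensors.observe()["time_s"],env.close_job())
E
```

```text
((590.787841796875, -223.034912109375), (147.22256469726562, 157.57301330566406), 7.4874444007873535)
the job is handed in; nothing more can be done
7.25 None
```

The deep tray now stands wholly on the dark mat, and I handed the job in at 7.25 s. I hooked both open fingers behind its far rim and slid it towards the robot, turning it about 6° to square it. Then I backed off and raised the arm clear.

- **Position:** the tray's centre is within about 1 mm of the mat's in x, in both fixed cameras. Its rim covers about x 0.303–0.451, against the mat's 0.289–0.467, and its +y edge is about 35 mm inside the mat's end.
- **Angle:** it is within about 0.6° of square.
- **Contents:** the jar is upright and the dish is still in the tray. The rim stood at z 0.059 before and after, and I saw no lifting.
- **Shallow tray:** it did not move; its centre reads within 0.2 mm of where it started.
- **Forces:** the largest force reading printed was about 6 N in total, far below the limits.

No check failed. The two cameras differ by about 3 mm in absolute position, so I compared the tray with the mat within each camera.

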